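Close the leak-test manifold and bleed it at the cap

ROBOT

A 7-joint arm with a two-finger parallel gripper is mounted at the origin on the work surface. World frame = base frame: x ahead of the robot, y to its left, z up, the work surface at z = 0. Lengths are in m, angles in rad, forces in N, time in s.
With the tool pointing down it reaches from about 0.4 to 0.85 m from the base axis. Payload 10.4 kg.
Tool frame: the origin (TCP) lies at the very end of the fingers, on their centre line; the grasp point (between the pads) lies 19 mm behind it; z points along the fingers, y is the direction in which the jaws open and shut (so a half turn about z gives the same grasp; the last joint's range is limited). The gripper opens to 87 mm and grips with 3 to 60 N. Pads are 19 mm wide; open, the fingers measure 117 mm over their backs; the gripper's body (75 mm by 190 mm) begins 51 mm behind the grasp point.
Start: joints at [1.25, 0.332, -0.065, 1.46, 0.022, 1.35, -0.088], TCP at [0.183, -0.598, 0.223] pointing down, gripper open.
Joint ranges: [-2.6, 2.6], [-0.5, 2.12], [-1.47, 1.34], [0.16, 2.42], [-1.27, 4.41], [0.06, 2.06], [-2.6, 2.6]. Speed limits (rad/s): [2.22, 2.22, 2.79, 2.79, 3.14, 3.14, 3.14].

INTERFACE

Orientations are given as a unit quaternion [x, y, z, w].
In Python, from bench import r gives the robot as it stands.
- The arm moves only by the shell command python3 -m crank 'ROWS' [FORCE]. ROWS is JSON, a list of rows, each a list of 3 entries, a list of its own where there are three numbers: the opening, from -1 (shut) to 1 (fully open), so that 0 is half open, then the shift along the tool's x, y, z in mm, then the turn about the tool's z in degrees. A call has 1 to 12 rows; each row is the pose to reach, as a shift and turn from the pose commanded when the call began, along the tool's axes at that moment; what a row does not reach only later rows make up. A row lasts 1/12 s, in which the tool goes at most 41.7 mm and 7.16 degrees, less where a joint would pass 70% of its speed; a pose out of reach is approached as far as the arm can. A call with a gripper value outside its range is refused whole. The fingers move at their own pace and stop on an object; FORCE is the grip in N (left out, the last holds). Time passes only in rows, so rows that repeat a pose let the fingers close. It gives the time, the measured TCP pose, the force and the opening at its end, in the units of the state.
- r.read_state(): the state, without advancing time (a new reading comes with each control period).
- r.camera(name): name is "scene" or "top" or "wrist"; returns a dict with "pixels" (400x640x3 uint8, red, green, blue), "fov_y" (degrees; the focal length in pixels is half the picture's height over the tangent of half this angle, whatever the lens; pixels are square), "cx", "cy" (the principal point, pixels), "cam_to_world" (4x4, takes a point from camera to world coordinates). Camera axes: x right, y down, z forward; pixel columns grow to the right and rows downward; lengths in m; the calibration is good to about 2 mm. The wrist camera is an equidistant fisheye: a pixel r from the principal point sees the ray r / f radians off the axis. A picture is of the moment at which its call begins. There is no depth.
- r.close_job(): hands the job in, once; it reports no verdict.
The state is a dict: "time": time; "joint_positions": joint angles; "joint_vel": joint speeds; "joint_torque": joint torques, N m; "ee_pos": TCP position; "eef_rot": TCP orientation; "ft_force": force on the tool from outside, world axes, zero at the start; "torque": the same for the moment, N m; "width": finger opening in m.
Only numpy, scipy, OpenCV 4.12 (cv2) and the standard library are available. Lean on these libraries where they do the work, as an engineer would, in place of code of your own. Each camera call takes 0.05 s, during which the arm holds its last target.

TASK

On the aluminium leak-test manifold, first push the blanking plug fully home in its port. Then screw the tall knurled bleed cap down (clockwise) until it bottoms out, back it off a quarter turn, and finish while still holding the cap between the fingers in that position so that it can bleed. Leave the hexagon nut and everything else on the bench as they are.

Things in the scene. Friction and masses are not known exactly. Their poses are not given: they have to be found in the camera images.
- manifold: Fixed aluminium block, 100 (x) by 340 (y) by 50 mm high, on a base plate 130 by 360 mm. Origin at the centre of its underside, z up. Three upright ports on its top at y = -110, 0, +110 mm hold the bleed cap, the blanking plug and the hexagon nut, in any order. Each port ends in a flat round collar, 54 mm wide, its top 20 mm above the block (70 mm above the bench).
- cap_mid (a point): Centre (on the axis, half-way up) of the bleed cap: tall round knurled steel cap, diameter 42 mm, height 36 mm, axis upright. Already started on its thread; it cannot come off. z up; x points along the raised rib on its top and turns with it. Bottomed, its underside rests on the collar and this point is 88 mm above the bench.
- bleed_cap: The same bleed cap: origin at the centre of its underside, moves up and down with the thread but does not show the turning; z up.
- cap_turn (a joint): Turn of the bleed cap in rad; grows as it is screwed down (clockwise seen from above). Bottomed out, against a hard stop, at 4.5; starts between 0.7 and 2.3. It goes down 5 mm per turn. Light friction (0.06 N m); it stays where it is left.
- plug_top (a point): Centre of the flat top of the blanking plug: a push-in steel plug with a round head of diameter 36 mm and 10 mm thick, standing 7 to 12 mm proud of its collar at the start. z up. Fully home the head sits on the collar and this point is 80 mm above the bench.
- plug_push (a joint): How far the plug is pushed in, in m: starts between 0 and 0.005, fully home at 0.012 (hard stop). Sliding it down takes about 7 N; it stays where it is left.
- nut_top (a point): Centre of the top of the gauge-port nut: a low steel hexagon nut, 46 mm across flats, 14 mm high, with a round boss 28 mm wide and 6 mm high on it. Already made up: not to be turned. 90 mm above the bench.
- nut_turn (a joint): Turn of the hexagon nut in rad, 0 at the start; it is to stay there.
- centring_ring: Aluminium ring, 38 mm outside diameter, 8 mm high, lying on top of the manifold between two ports. Origin at its underside.
- blank_flange: Steel disc of diameter 70 mm, 10 mm high, lying on the bench beyond the manifold. Origin at its underside.
- wrench: Steel wrench about 170 mm long, lying on the bench on the robot's side of the manifold.
- screwdriver: Screwdriver about 180 mm long, lying on the bench beyond the manifold.
- wash_bottle: White bottle, diameter 66 mm, 170 mm high, standing on the left of the bench. Origin at its underside.
- screw_jar: Clear jar, diameter 64 mm, 80 mm high, standing on the right of the bench. Origin at its underside.
- parts_tray: Blue open parts tray, 140 by 100 by 40 mm, on the left of the bench. Origin at its underside.

How it is judged:
On the way, in this order (a step that is already met when the one before it is completed fails the run):
1. the blanking plug is pushed fully home (value of joint plug_push above 0.0105 m), for 0.2 s.
2. then the bleed cap is screwed down until it bottoms out (value of joint cap_turn above 4.42 rad and value of joint plug_push above 0.0105 m), for 0.2 s.
At the end, for the whole second after the job is handed in: The plug is home to within 1.5 mm; the bleed cap stands a quarter turn (within 15 degrees) back from its stop and is still, gripped between the fingers (more than 3 N, grasp point within 30 mm of the cap's centre); the hexagon nut is within 0.2 rad of its start (value of joint plug_push above 0.0105 m and value of joint cap_turn between 2.6592 and 3.1992 rad and velocity of joint cap_turn between -0.1 and 0.1 rad/s and contact force between the fingers and bleed_cap above 3 N and distance between the grasp point and cap_mid below 0.03 m and value of joint nut_turn between -0.2 and 0.2 rad); the arm keeps its last pose, push and grip.
It fails at once if the hexagon nut is turned by more than 0.2 rad (value of joint nut_turn above 0.2 rad or value of joint nut_turn below -0.2 rad).
It fails at once if a bystander is moved by more than 30 mm (distance of any of centring_ring, blank_flange, wrench, screwdriver, wash_bottle, screw_jar, parts_tray from where it was at the start of the episode above 0.03 m).
It also fails if it takes over 51 s, if anything falls off the work surface, if the arm or the gripper's body presses on something with over 40 N, if the wrist force passes 120 N, or if a joint passes its speed limit or range.

## Working session

There is one attempt and no reset: what is moved stays moved. The work goes in short steps, Python scripts to look and compute and a shell command to move; the robot and the scene stay as the last step left them, time stands still between calls to the robot, and variables do not carry over. Pictures are saved under pics/ and viewed, and the job is handed in when it is done.

```bash
ls; mkdir -p pics
cat > h.py <<'E'
import numpy as np, cv2
from bench import r
def snap(name,fn):
    c=r.camera(name); cv2.imwrite('pics/'+fn,c['pixels'][:,:,::-1]); 
    np.savez('pics/'+fn+'.npz',**{k:np.array(v) for k,v in c.items()}); return c
def load(fn): return dict(np.load('pics/'+fn+'.npz'))
def ray(c,u,v):
    f=200/np.tan(np.radians(float(c['fov_y']))/2); T=np.array(c['cam_to_world'])
    d=np.array([(u-c['cx'])/f,(v-c['cy'])/f,1.]); return T[:3,3],T[:3,:3]@d
def atz(c,u,v,z):
    o,d=ray(c,u,v); return o+d*(z-o[2])/d[2]
def proj(c,p):
    f=200/np.tan(np.radians(float(c['fov_y']))/2); T=np.array(c['cam_to_world'])
    q=T[:3,:3].T@(np.array(p)-T[:3,3]); return q[:2]/q[2]*f+[c['cx'],c['cy']]
E
python3 - <<'E'
from h import *
for n in('scene','top'):
    c=snap(n,n+'0.png'); print(n,c['fov_y'],c['cx'],c['cy'],np.round(c['cam_to_world'],3))
print(r.read_state())
E
```

```text
pics
scene 55.42884606100363 318.82578398634547 200.22506786151 [[ 0.347  0.647 -0.679  1.247]
 [ 0.938 -0.255  0.237 -0.218]
 [-0.02  -0.719 -0.695  0.818]
 [ 0.     0.     0.     1.   ]]
top 49.70312991946372 318.939339704289 201.22907324156907 [[ 0.018 -0.993  0.115  0.399]
 [-1.    -0.017  0.006  0.039]
 [-0.004 -0.115 -0.993  1.431]
 [ 0.     0.     0.     1.   ]]
{'time': 0.1, 'joint_positions': array([ 1.25039977,  0.33282065, -0.06472103,  1.46087113,  0.02161645,
        1.34992896, -0.08847598]), 'joint_vel': array([ 6.71788745e-04, -4.14518491e-03, -3.97431840e-04, -1.77791687e-03,
       -1.90533433e-03,  1.06720787e-03,  5.27168967e-06]), 'joint_torque': array([ 3.86816509e-04, -6.24546289e+01,  2.41865386e-02, -3.90716422e+01,
       -6.12772023e-02,  3.66655912e-02,  2.62249239e-05]), 'ee_pos': array([ 0.18327911, -0.5971418 ,  0.22181951]), 'eef_rot': array([ 9.88929926e-01,  1.48381800e-01, -1.33723932e-04, -6.52345197e-04]), 'ft_force': array([-0.59616472,  0.08326389,  0.49946866]), 'torque': array([-0.01265682, -0.00942063, -0.02070802]), 'width': 0.08664801367346205}
```

View pics/scene0.png

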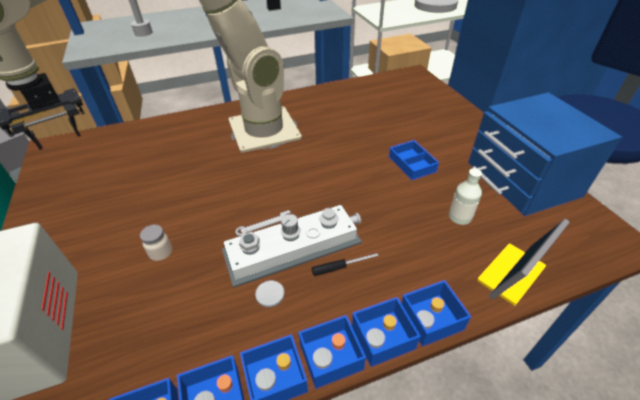

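View pics/top0.png

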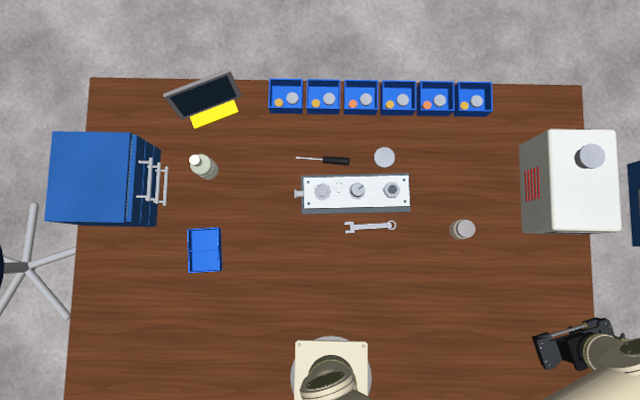

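The cap looks to be in the middle port (top view 357,190), the plug at the left (322,190) and the nut at the right (391,189). I'll enlarge the images to check.

Run:
```python
from h import *
a=cv2.imread('pics/top0.png')[165:240,285:425]; b=cv2.imread('pics/scene0.png')[195:290,215:370]
cv2.imwrite('pics/z.png',np.vstack([cv2.resize(a,(560,300),interpolation=3),cv2.resize(b,(465,285),interpolation=3).copy() if 0 else cv2.resize(b,(560,300),interpolation=3)]))
```

```text
(no output)
```

View pics/z.png

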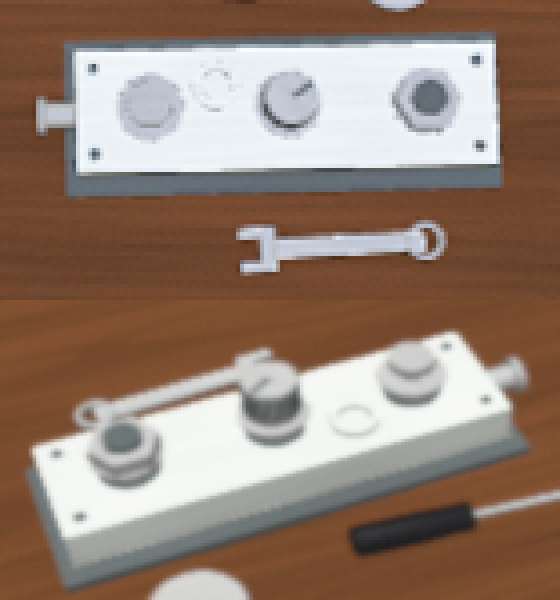

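Run:
```python
from h import *
t=load('top0.png'); s=load('scene0.png')
T=lambda x,y:(285+x/4,165+y/4)
S=lambda x,y:(215+x*155/560,195+(y-300)*95/300)
C=[atz(t,*T(*p),.05) for p in[(75,50),(495,38),(78,173),(499,165)]]
print('corners top',np.round(C,4).tolist(),np.round(np.mean(C,0),4))
u=C[0]+C[2]-C[1]-C[3]; print('yaw',np.degrees(np.arctan2(-u[0],u[1])))
C=[atz(s,*S(*p),.05) for p in[(32,447),(69,543),(510,406),(457,333)]]
print('corners scene',np.round(C,4).tolist(),np.round(np.mean(C,0),4))
for n,pt,ps,z in[('plug',(152,104),(411,356),.09),('cap',(290,96),(271,381),.1085),('nut',(429,97),(123,437),.09)]:
    print(n,atz(t,*T(*pt),z).round(4),atz(s,*S(*ps),z).round(4))
st=r.read_state(); print(st['ee_pos'],st['eef_rot'])
```

```text
corners top [[0.636, 0.0979, 0.05], [0.6516, -0.2422, 0.05], [0.5359, 0.0933, 0.05], [0.5482, -0.2447, 0.05]] [ 0.5929 -0.0739  0.05  ]
yaw 2.3561245160562714
corners scene [[0.5512, -0.2428, 0.05], [0.6567, -0.2365, 0.05], [0.6359, 0.0989, 0.05], [0.5402, 0.0964, 0.05]] [ 0.596 -0.071  0.05 ]
plug [0.5873 0.0349 0.09  ] [0.5899 0.0379 0.09  ]
cap [ 0.5928 -0.0716  0.1085] [ 0.5967 -0.0706  0.1085]
nut [ 0.5965 -0.182   0.09  ] [ 0.6002 -0.1805  0.09  ]
[ 0.18327911 -0.5971418   0.22181951] [ 9.88929926e-01  1.48381800e-01 -1.33723932e-04 -6.52345197e-04]
```

Both views agree within 3 mm and the port spacing comes out at 110 mm. That puts the plug at (0.589, 0.037), the cap at (0.594, -0.072) and the nut at (0.598, -0.182), with a yaw of about 2.2°. Next I move to above the plug with the fingers shut.

```bash
python3 -m crank '[[-1,[40,-34,0],0],[-1,[80,-68,0],0],[-1,[120,-102,0],0],[-1,[160,-136,0],0],[-1,[200,-170,0],0],[-1,[235,-200,0],0],[-1,[270,-230,0],0],[-1,[305,-260,0],0],[-1,[340,-290,0],0],[-1,[375,-320,0],0],[-1,[410,-350,0],0],[-1,[445,-380,0],0]]' 20; python3 -c "
from h import *; print(r.read_state())"
```

```text
time: 1.1
ee_pos: [0.4522, -0.1737, 0.2225]
eef_rot: [0.989, 0.148, -0.0, 0.0]
ft_force: [0.3, -0.9, 0.0]
width: 0.015
{'time': 1.1, 'joint_positions': array([ 0.74380952,  0.04972892, -0.48219992,  1.79802487,  0.02429996,
        1.29947284, -1.0176084 ]), 'joint_vel': array([-0.57641286,  0.22776281, -0.49982091, -0.20750845,  0.12529231,
        0.01054918, -1.10285296]), 'joint_torque': array([  4.29603964, -42.86229372,   0.65716635, -36.64498329,
        -0.51779754,   0.25731836,   2.37688467]), 'ee_pos': array([ 0.45222956, -0.17371018,  0.22254287]), 'eef_rot': array([ 9.88951039e-01,  1.48242398e-01, -2.34223612e-05,  1.84793572e-04]), 'ft_force': array([ 0.27276732, -0.89556466,  0.00888491]), 'torque': array([-0.03574745, -0.06318825, -0.04613551]), 'width': 0.014980232601856422}
```

```bash
python3 -m crank '[[-1,[0,0,0],0],[-1,[0,0,0],0],[-1,[0,0,0],0],[-1,[0,0,0],0]]'; python3 -c "
from h import *; s=r.read_state(); 
from scipy.spatial.transform import Rotation as R
m=R.from_quat(s['eef_rot']); print(m.inv().apply(np.array([.589,.037,.12])-s['ee_pos'])*1e3, s['joint_positions'],s['width'])"
```

```text
time: 1.43
ee_pos: [0.451, -0.1769, 0.2223]
eef_rot: [0.989, 0.147, -0.0, 0.0]
ft_force: [-0.1, -0.9, 0.7]
width: 0.0005
[ 194.41053148 -164.45104732  102.13805923] [ 0.74698061  0.05028214 -0.47839637  1.79798033  0.02441593  1.29964054
 -1.01262583] 0.0005278547737538523
```

```bash
python3 -m crank '[[-1,[30,-25,0],0],[-1,[60,-51,0],0],[-1,[90,-76,0],0],[-1,[120,-102,0],0],[-1,[150,-127,0],0],[-1,[175,-148,0],0],[-1,[194,-164,0],0],[-1,[194,-164,20],0],[-1,[194,-164,50],0],[-1,[194,-164,80],0],[-1,[194,-164,102],0],[-1,[194,-164,102],0]]'; python3 -c "
from h import *; s=r.read_state(); 
from scipy.spatial.transform import Rotation as R
m=R.from_quat(s['eef_rot']); print(m.inv().apply(np.array([.589,.037,.12])-s['ee_pos'])*1e3, s['joint_positions'],s['width'])
snap('scene','s1.png');c=snap('wrist','w1.png'); print(c['cam_to_world'],c['fov_y'])"
```

```text
time: 2.43
ee_pos: [0.5863, 0.0357, 0.1155]
eef_rot: [0.989, 0.147, -0.004, -0.0]
ft_force: [-0.8, 0.1, -0.2]
width: 0.0002
[ 2.97743164 -0.46934974 -4.4970045 ] [ 0.36502345  0.40820599 -0.62368177  1.65945051  0.25438481  1.16452455
 -1.59824845] 0.00018377683180196267
[[ 2.92021483e-01 -9.20862174e-01 -2.58333719e-01  6.57830142e-01]
 [-9.56411567e-01 -2.81338442e-01 -7.82661859e-02  5.70812392e-02]
 [-6.06835831e-04  2.69928764e-01 -9.62880104e-01  2.80788066e-01]
 [ 0.00000000e+00  0.00000000e+00  0.00000000e+00  1.00000000e+00]] 65.70646984690485
```

Run:
```python
from h import *
b=cv2.imread('pics/s1.png')[180:290,215:370]; cv2.imwrite('pics/s1z.png',cv2.resize(b,(775,550),interpolation=3))
```

```text
(no output)
```

View pics/s1z.png

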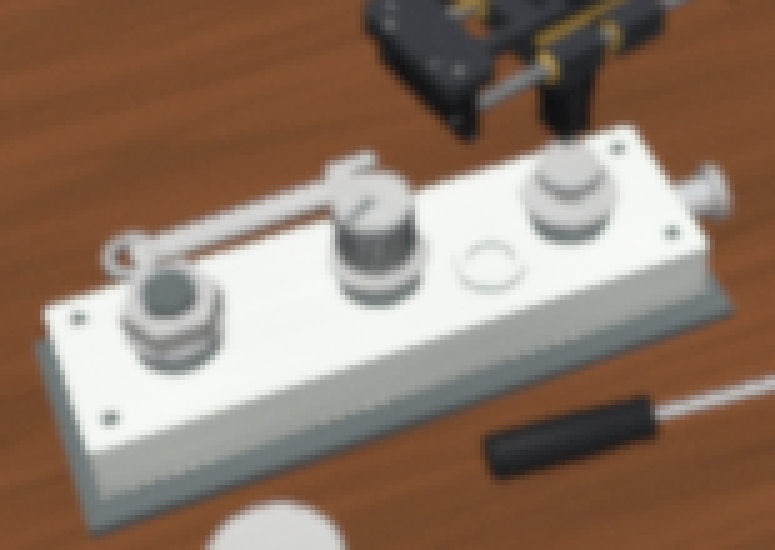

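View pics/w1.png

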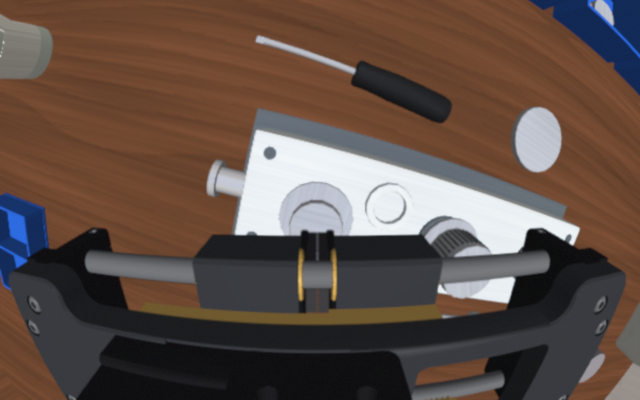

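The wrist and scene views show the shut fingers directly over the plug head (scene crop, tip at 570,140 above the head at 570,170). Now I press down gently.

```bash
python3 -m crank '[[-1,[0,0,10],0],[-1,[0,0,20],0],[-1,[0,0,25],0],[-1,[0,0,27],0],[-1,[0,0,29],0],[-1,[0,0,31],0],[-1,[0,0,33],0],[-1,[0,0,35],0],[-1,[0,0,35],0]]'
```

```text
time: 3.28
ee_pos: [0.5892, 0.0381, 0.086]
eef_rot: [0.989, 0.148, 0.0, 0.0]
ft_force: [-1.9, -0.4, 1.0]
width: 0.0004
```

```bash
python3 -m crank '[[-1,[0,0,2],0],[-1,[0,0,4],0],[-1,[0,0,5],0],[-1,[0,0,6],0],[-1,[0,0,6],0],[-1,[0,0,6],0]]'
```

```text
time: 3.78
ee_pos: [0.5893, 0.0382, 0.0804]
eef_rot: [0.989, 0.148, 0.0, 0.0]
ft_force: [-4.6, -0.7, 7.4]
width: 0.0005
```

```bash
python3 -m crank '[[-1,[0,0,1],0],[-1,[0,0,2],0],[-1,[0,0,3],0],[-1,[0,0,3],0]]'; python3 -m crank '[[-1,[0,0,1],0],[-1,[0,0,2],0],[-1,[0,0,2],0],[-1,[0,0,2],0],[-1,[0,0,2],0]]'
```

```text
time: 4.12
ee_pos: [0.5894, 0.0381, 0.0801]
eef_rot: [0.989, 0.148, 0.0, 0.001]
ft_force: [-15.8, -2.6, 33.8]
width: 0.0006
time: 4.53
ee_pos: [0.5896, 0.0382, 0.08]
eef_rot: [0.989, 0.148, 0.001, 0.001]
ft_force: [-24.0, -4.8, 52.1]
width: 0.0004
```

A hard stop at z = 0.080, with the force climbing to 52 N: the plug is home. Retract, go above the cap, open, and wind the wrist back.

```bash
python3 -m crank '[[-1,[0,0,-20],0],[-1,[0,0,-50],0],[-1,[0,0,-85],-5],[0,[-7,30,-85],-12],[1,[-15,60,-85],-19],[1,[-22,90,-85],-26],[1,[-28,107,-85],-33],[1,[-28,107,-85],-40],[1,[-28,107,-85],-47],[1,[-28,107,-85],-54],[1,[-28,107,-85],-61],[1,[-28,107,-85],-68]]'
python3 -m crank '[[1,[0,0,0],-7],[1,[0,0,0],-14],[1,[0,0,0],-21],[1,[0,0,0],-28],[1,[0,0,0],-35],[1,[0,0,0],-42],[1,[0,0,0],-49],[1,[0,0,0],-56],[1,[0,0,0],-63],[1,[0,0,0],-70],[1,[0,0,0],-77],[1,[0,0,0],-84]]'
python3 -c "
from h import *; s=r.read_state(); print(s['joint_positions'],s['width']);snap('top','t2.png');snap('scene','s2.png');snap('wrist','w2.png')"
```

```text
time: 5.53
ee_pos: [0.5939, -0.0724, 0.1597]
eef_rot: [0.735, 0.678, 0.0, 0.0]
ft_force: [0.5, -0.6, 0.1]
width: 0.0524
time: 6.53
ee_pos: [0.5939, -0.0725, 0.1597]
eef_rot: [0.092, 0.996, -0.0, 0.0]
ft_force: [0.2, 0.5, -0.1]
width: 0.0871
[ 0.83930488  0.52853539 -1.05775651  1.57641042  0.47167168  1.31518503
  1.1043458 ] 0.08713850351217464
```

```bash
python3 -m crank '[[1,[0,0,0],-7],[1,[0,0,0],-14],[1,[0,0,0],-21],[1,[0,0,0],-28],[1,[0,0,0],-35],[1,[0,0,0],-42],[1,[0,0,0],-49],[1,[0,0,0],-56],[1,[0,0,0],-63],[1,[0,0,0],-68],[1,[0,0,0],-68],[1,[0,0,0],-68]]'
python3 - <<'E'
from h import *
s=r.read_state(); print(s['joint_positions'],s['width'],s['ee_pos'])
snap('wrist','w3.png');snap('scene','s3.png')
b=cv2.imread('pics/s3.png')[160:290,215:370]; cv2.imwrite('pics/s3z.png',cv2.resize(b,(715,600),interpolation=3))
E
```

```text
time: 7.68
ee_pos: [0.5938, -0.0724, 0.1595]
eef_rot: [-0.475, 0.88, 0.0, 0.0]
ft_force: [0.4, -0.0, 0.8]
width: 0.087
[ 0.95020347  0.66256998 -1.28060822  1.57192526  0.64187274  1.39294195
  2.17081615] 0.08704945973017657 [ 0.59375362 -0.07237944  0.15947016]
```

View pics/s3z.png

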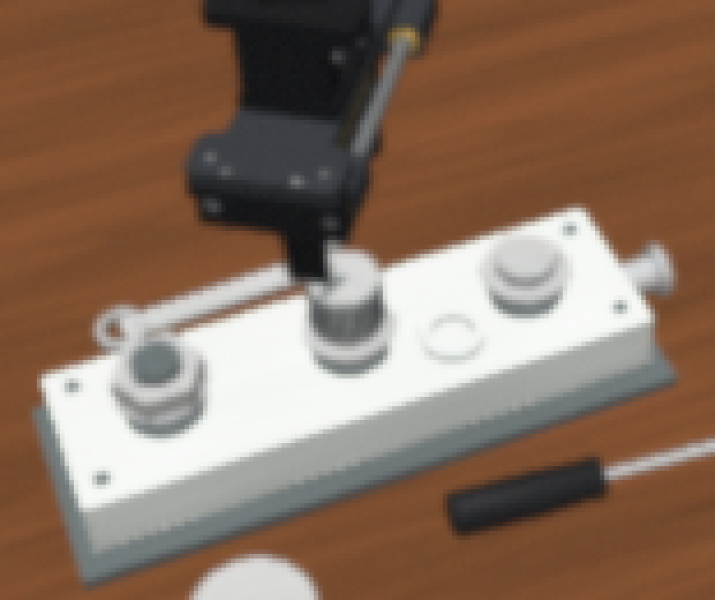

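View pics/w3.png

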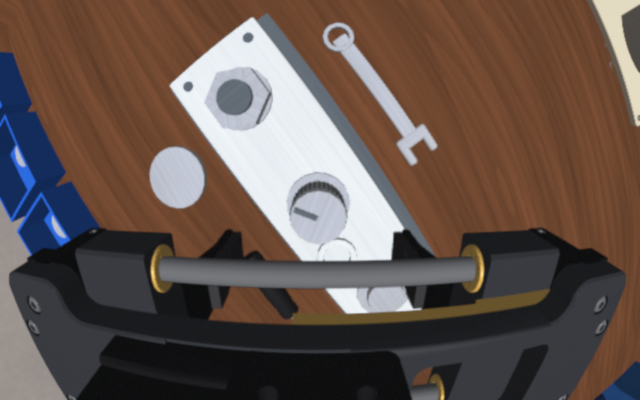

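The plug is flush on its collar, and the cap top at (318,213) is laterally centred between the fingers. I'll check its centre with the wrist camera.

```bash
cat >> h.py <<'E'
def wz(c,u,v,z):
    f=200/np.tan(np.radians(float(c['fov_y']))/2); x=u-c['cx'];y=v-c['cy']; rr=np.hypot(x,y); th=rr/f
    T=np.array(c['cam_to_world']); d=T[:3,:3]@np.array([np.sin(th)*x/rr,np.sin(th)*y/rr,np.cos(th)])
    return T[:3,3]+d*(z-T[2,3])/d[2]
E
python3 - <<'E'
from h import *
w=load('w3.png'); 
for p in[(318,213),(289,211),(347,213),(318,242),(296,209),(317,219)]: print(p,wz(w,*p,.1085).round(4))
E
```

```text
(318, 213) [ 0.5907 -0.076   0.1085]
(289, 211) [ 0.6075 -0.0888  0.1085]
(347, 213) [ 0.5731 -0.0645  0.1085]
(318, 242) [ 0.6032 -0.057   0.1085]
(296, 209) [ 0.6023 -0.0873  0.1085]
(317, 219) [ 0.5938 -0.0726  0.1085]
```

Run:
```python
from h import *
w=load('w3.png'); 
b=cv2.imread('pics/w3.png')[160:260,270:370]
b=cv2.resize(b,(600,600),interpolation=3)
T=w['cam_to_world'];f=200/np.tan(np.radians(float(w['fov_y']))/2)
def wp(p):
    q=T[:3,:3].T@(np.array(p)-T[:3,3]); th=np.arctan2(np.hypot(q[0],q[1]),q[2]); return q[:2]/np.hypot(q[0],q[1])*th*f+[w['cx'],w['cy']]
for c,col in[((.5938,-.0724),(0,0,255)),((.5915,-.075),(0,200,0))]:
    pts=np.array([wp((c[0]+.021*np.cos(a),c[1]+.021*np.sin(a),.1083)) for a in np.linspace(0,6.28,60)])
    cv2.polylines(b,[((pts-[270,160]+.5)*6).astype(int)],True,col,1)
cv2.imwrite('pics/w3z.png',b)
```

```text
(no output)
```

View pics/w3z.png

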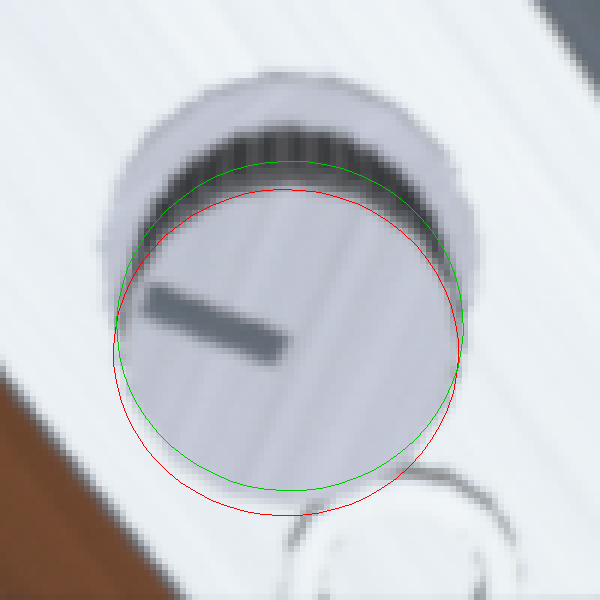

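The cap centre comes out at about (0.593, -0.073), within about 1 mm of the TCP. I'll descend and grip.

```bash
python3 -m crank '[[1,[0,0,15],0],[1,[0,0,40],0],[1,[0,0,65],0],[1,[0,0,78],0],[1,[0,0,82],0],[1,[0,0,82],0],[1,[0,0,82],0],[-1,[0,0,82],0],[-1,[0,0,82],0],[-1,[0,0,82],0],[-1,[0,0,82],0],[-1,[0,0,82],0]]' 25
python3 - <<'E'
from h import *
s=r.read_state(); print(s['joint_positions'],s['width'],s['ee_pos'],s['ft_force'],s['torque'])
E
```

```text
time: 8.78
ee_pos: [0.5939, -0.0725, 0.0779]
eef_rot: [-0.478, 0.879, -0.0, 0.0]
ft_force: [0.4, 1.1, -0.3]
width: 0.0615
[ 0.91571079  0.73766167 -1.20961137  1.65249241  0.71983708  1.26866755
  2.12856454] 0.06154814355234405 [ 0.59386323 -0.0724949   0.07785693] [ 0.42294009  1.05484959 -0.34101994] [ 0.10895835 -0.06166428 -0.03606926]
```

```bash
python3 -m crank '[[-1,[0,0,0],0],[-1,[0,0,0],0],[-1,[0,0,0],0],[-1,[0,0,0],0],[-1,[0,0,0],0]]'
python3 - <<'E'
from h import *
s=r.read_state(); print(s['joint_positions'],s['width'],s['ee_pos'],s['ft_force'],s['torque'])
snap('wrist','w4.png')
E
```

```text
time: 9.2
ee_pos: [0.5932, -0.0721, 0.0776]
eef_rot: [-0.478, 0.878, 0.0, -0.0]
ft_force: [-4.6, 2.0, 3.9]
width: 0.0412
[ 0.91550673  0.73790853 -1.20976429  1.6531874   0.71931507  1.26935911
  2.12855992] 0.04115195992422102 [ 0.59322645 -0.07206622  0.07755502] [-4.58917421  2.03894912  3.93621303] [ 0.41848337  0.93013338 -0.06979437]
```

View pics/w4.png

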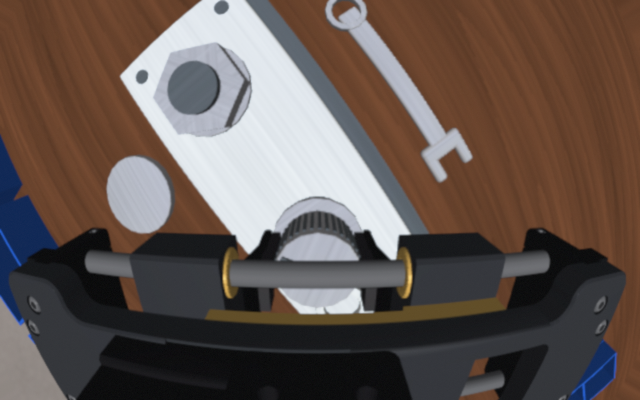

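The cap (318,270) is held between the pads at a width of 41 mm. Now I turn clockwise and let the tool follow the thread down (1 mm per 72°).

```bash
python3 -m crank '[[-1,[0,0,0.1],6],[-1,[0,0,0.2],12],[-1,[0,0,0.25],18],[-1,[0,0,0.3],24],[-1,[0,0,0.4],30],[-1,[0,0,0.5],36],[-1,[0,0,0.6],42],[-1,[0,0,0.7],48],[-1,[0,0,0.75],54],[-1,[0,0,0.8],60],[-1,[0,0,0.9],66],[-1,[0,0,1],72]]'
python3 - <<'E'
from h import *
s=r.read_state(); print(s['joint_positions'],s['width'],s['ee_pos'],s['ft_force'],s['torque'])
E
```

```text
time: 10.25
ee_pos: [0.5934, -0.0726, 0.0765]
eef_rot: [0.132, 0.991, -0.0, -0.0]
ft_force: [-4.1, 0.6, 3.5]
width: 0.0412
[ 0.78871748  0.59916141 -0.9792996   1.65925946  0.53268066  1.17502628
  0.98200375] 0.041216897215623 [ 0.5934288  -0.07261342  0.07654067] [-4.10358495  0.59215277  3.4882697 ] [0.01658084 0.830993   0.03931977]
```

```bash
python3 -m crank '[[-1,[0,0,0.1],6],[-1,[0,0,0.2],12],[-1,[0,0,0.25],18],[-1,[0,0,0.3],24],[-1,[0,0,0.4],30],[-1,[0,0,0.5],36],[-1,[0,0,0.5],36]]'
python3 - <<'E'
from h import *
s=r.read_state(); print(s['joint_positions'],s['width'],s['ee_pos'],s['ft_force'],s['torque'])
snap('scene','s5.png');snap('top','t5.png')
b=cv2.imread('pics/s5.png')[160:290,215:370]; cv2.imwrite('pics/s5z.png',cv2.resize(b,(715,600),interpolation=3))
E
```

```text
time: 10.83
ee_pos: [0.5933, -0.0728, 0.076]
eef_rot: [0.432, 0.902, -0.001, -0.0]
ft_force: [-5.3, -0.5, 3.6]
width: 0.0417
[ 0.70989892  0.5461119  -0.85850484  1.66351902  0.44822177  1.14168717
  0.40834144] 0.04168096507145752 [ 0.59327139 -0.07283891  0.07604664] [-5.26755276 -0.48122143  3.58000771] [-0.22121587  1.03243346 -0.08082882]
```

View pics/s5z.png

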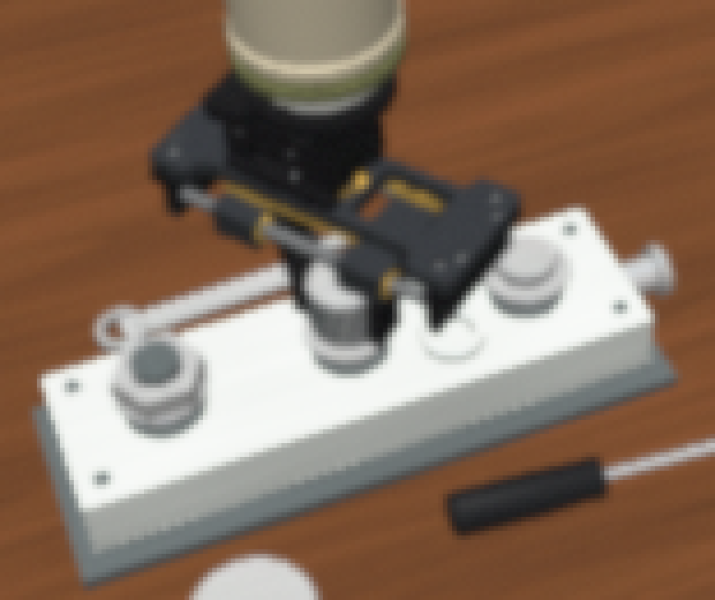

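108° turned so far, no stop yet, grip good. From here I go in small chunks and watch the moment.

```bash
cat > st.py <<'E'
from h import *
from scipy.spatial.transform import Rotation as R
s=r.read_state(); print(s['joint_positions'].round(3),s['ee_pos'].round(4),s['ft_force'].round(1),s['torque'].round(3),s['width'],'yaw',np.degrees(2*np.arctan2(s['eef_rot'][1],s['eef_rot'][0])))
E
python3 -m crank '[[-1,[0,0,0.1],5],[-1,[0,0,0.1],10],[-1,[0,0,0.2],15],[-1,[0,0,0.25],18],[-1,[0,0,0.25],18]]' >/dev/null; python3 st.py
python3 -m crank '[[-1,[0,0,0.1],5],[-1,[0,0,0.1],10],[-1,[0,0,0.2],15],[-1,[0,0,0.25],18],[-1,[0,0,0.25],18]]' >/dev/null;python3 st.py
```

```text
[ 0.669  0.524 -0.8    1.666  0.41   1.128  0.125] [ 0.5931 -0.0729  0.0757] [-5.8 -0.9  4.9] [-0.253  1.328 -0.023] 0.04140655762239648 yaw 111.07043069334992
[ 0.627  0.505 -0.74   1.668  0.373  1.117 -0.164] [ 0.593  -0.0729  0.0755] [-6.2 -1.5  5.2] [-2.550e-01  1.554e+00 -1.000e-03] 0.04121495646208481 yaw 93.06914357955715
```

```bash
python3 -m crank '[[-1,[0,0,0.1],5],[-1,[0,0,0.1],10],[-1,[0,0,0.2],15],[-1,[0,0,0.25],18],[-1,[0,0,0.25],18]]' >/dev/null; python3 st.py
python3 -m crank '[[-1,[0,0,0.1],5],[-1,[0,0,0.1],10],[-1,[0,0,0.2],15],[-1,[0,0,0.25],18],[-1,[0,0,0.25],18]]' >/dev/null;python3 st.py
```

```text
[ 0.584  0.488 -0.682  1.671  0.338  1.106 -0.455] [ 0.5928 -0.0729  0.0752] [-7.7 -1.9  6.7] [-0.27   1.665 -0.056] 0.04150710666057633 yaw 75.06849664921371
[ 0.541  0.472 -0.624  1.673  0.304  1.097 -0.746] [ 0.5928 -0.0728  0.075 ] [-7.6 -1.6  6.8] [-0.191  1.852 -0.078] 0.041093293983932314 yaw 57.07310137944159
```

```bash
python3 -m crank '[[-1,[0,0,0.1],5],[-1,[0,0,0.1],10],[-1,[0,0,0.2],12],[-1,[0,0,0.2],12]]' >/dev/null; python3 st.py
python3 -m crank '[[-1,[0,0,0.1],5],[-1,[0,0,0.1],10],[-1,[0,0,0.2],12],[-1,[0,0,0.2],12]]' >/dev/null;python3 st.py
```

```text
[ 0.512  0.463 -0.586  1.675  0.283  1.091 -0.94 ] [ 0.5927 -0.0727  0.0748] [-7.4 -0.8  8.1] [-0.136  1.936 -0.097] 0.0409860331906234 yaw 45.136492265643945
[ 0.483  0.455 -0.548  1.676  0.263  1.085 -1.135] [ 0.5932 -0.0723  0.0747] [-6.4  0.8  5.7] [0.072 1.311 0.424] 0.04155733319363879 yaw 33.20920987188265
```

The moment jumped to 0.42 N m at about 204°, so this looks like the stop. I'll press on a little and hold to confirm.

```bash
python3 -m crank '[[-1,[0,0,0],4],[-1,[0,0,0],8],[-1,[0,0,0],8],[-1,[0,0,0],8]]' >/dev/null; python3 st.py
python3 - <<'E'
from h import *
snap('wrist','w6.png');snap('scene','s6.png')
b=cv2.imread('pics/s6.png')[180:260,250:350]; cv2.imwrite('pics/s6z.png',cv2.resize(b,(750,600),interpolation=3))
E
```

```text
[ 0.464  0.45  -0.524  1.677  0.249  1.08  -1.263] [ 0.5945 -0.0718  0.0749] [1.5 1.2 1. ] [ 0.474 -0.387  0.467] 0.041556978515727185 yaw 25.385884161468425
```

View pics/s6z.png

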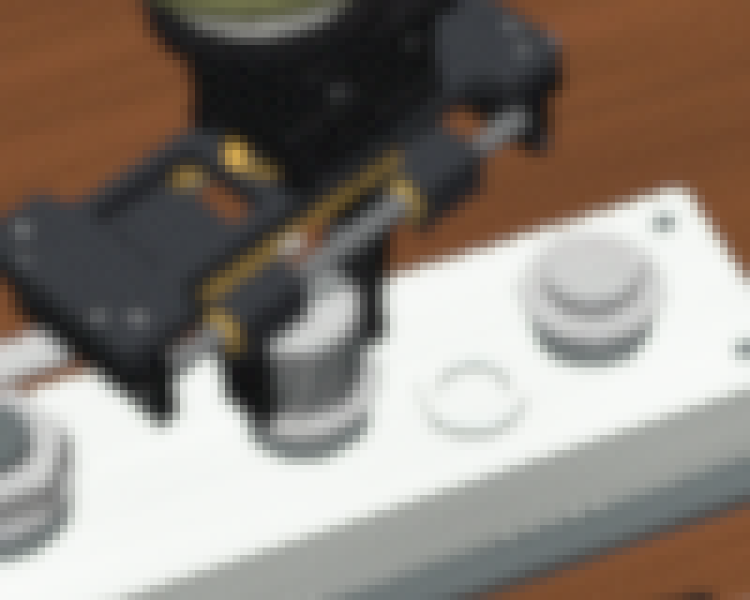

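View pics/w6.png

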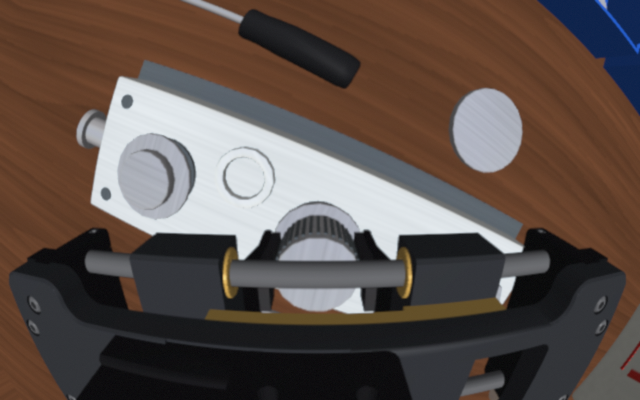

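```bash
python3 -m crank '[[-1,[0,0,0],0],[-1,[0,0,0],4],[-1,[0,0,0],8],[-1,[0,0,0],8],[-1,[0,0,0],8],[-1,[0,0,0],8]]' 40 >/dev/null; python3 st.py
python3 -m crank '[[1,[0,0,0],0],[1,[0,0,0],0],[1,[0,0,0],0],[1,[0,0,0],0],[1,[0,0,-20],0],[1,[0,0,-50],0],[1,[0,0,-80],0],[1,[0,0,-90],0],[1,[0,0,-90],0],[1,[0,0,-90],0]]' 
python3 st.py
python3 - <<'E'
from h import *
w=snap('wrist','w7.png');print(w['cam_to_world'])
b=cv2.imread('pics/w7.png')[150:270,240:400]; cv2.imwrite('pics/w7z.png',cv2.resize(b,(800,600),interpolation=3))
E
```

```text
[ 0.445  0.445 -0.499  1.678  0.236  1.079 -1.395] [ 0.5935 -0.0724  0.0748] [-3.4  2.2  6.4] [0.473 0.607 0.416] 0.041211838050287136 yaw 17.203042616011953
time: 15.03
ee_pos: [0.5938, -0.0727, 0.1645]
eef_rot: [0.989, 0.148, 0.0, 0.0]
ft_force: [-1.0, -0.4, -0.6]
width: 0.0865
[ 0.463  0.358 -0.518  1.59   0.185  1.242 -1.361] [ 0.5938 -0.0727  0.1645] [-1.  -0.4 -0.6] [0.005 0.052 0.026] 0.08648864518765562 yaw 17.052144583089227
[[ 2.93875546e-01 -9.21685900e-01 -2.53243489e-01  6.63118210e-01]
 [-9.55843446e-01 -2.83183646e-01 -7.85514396e-02 -5.17305422e-02]
 [ 6.85339751e-04  2.65145476e-01 -9.64208176e-01  3.27201433e-01]
 [ 0.00000000e+00  0.00000000e+00  0.00000000e+00  1.00000000e+00]]
```

View pics/w7z.png

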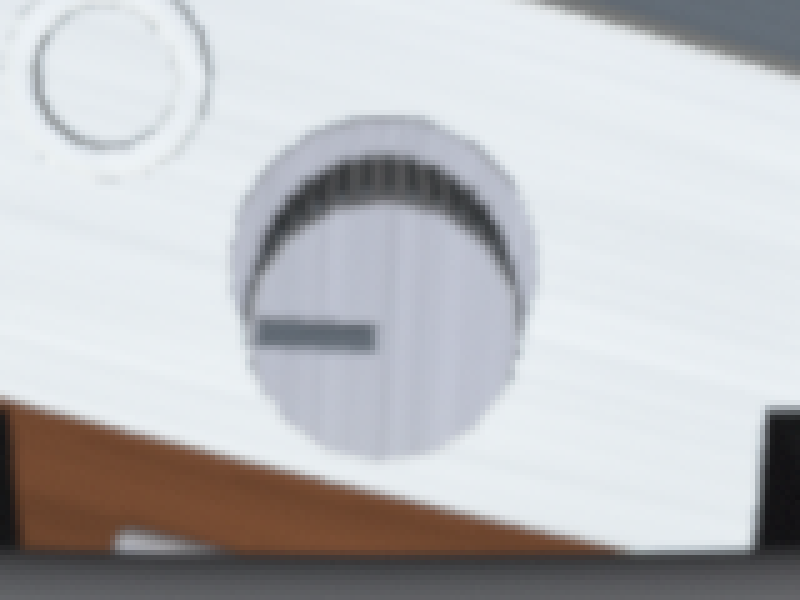

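Run:
```python
from h import *
def ang(w,a,b,z):
    A=wz(w,*a,z);B=wz(w,*b,z);d=B-A;return np.degrees(np.arctan2(d[1],d[0])),A,B,np.hypot(*d[:2])
w=load('w3.png');Z=lambda x,y:(270+x/6-.5,160+y/6-.5)
print(ang(w,Z(285,350),Z(145,298),.1083))
w=load('w7.png');Z=lambda x,y:(240+x/5-.5,150+y/5-.5)
print(ang(w,Z(375,337),Z(258,332),.1065))
```

```text
(np.float64(-54.56333806572583), array([ 0.59337146, -0.07327524,  0.1083    ]), array([ 0.60387057, -0.08802892,  0.1083    ]), np.float64(0.01810807863610247))
(np.float64(104.59409819263941), array([ 0.59254827, -0.07167187,  0.1065    ]), array([ 0.58811241, -0.05463515,  0.1065    ]), np.float64(0.01760473610258271))
```

The rib shows the cap turned 200.8° while the tool turned 220°. The last ~19° therefore slipped against the stop, which puts the implied start at 0.995 rad, inside the given range. Its position is known, so I regrip and back off 90°.

```bash
python3 -m crank '[[1,[0,0,15],0],[1,[0,0,45],0],[1,[0,0,70],0],[1,[0,0,84],0],[1,[0,0,87],0],[1,[0,0,87],0],[-1,[0,0,87],0],[-1,[0,0,87],0],[-1,[0,0,87],0],[-1,[0,0,87],0],[-1,[0,0,87],0],[-1,[0,0,87],0]]' 25 >/dev/null;python3 st.py
python3 -m crank '[[-1,[0,0,0],0],[-1,[0,0,0],0],[-1,[0,0,0],0],[-1,[0,0,0],0],[-1,[0,0,0],0],[-1,[0,0,0],0]]'>/dev/null; python3 st.py
```

```text
[ 0.446  0.441 -0.5    1.676  0.234  1.084 -1.397] [ 0.5939 -0.0725  0.078 ] [ 0.1  0.7 -0.2] [ 0.005 -0.045  0.038] 0.05481560459103701 yaw 17.062193442819105
[ 0.446  0.442 -0.5    1.676  0.234  1.084 -1.397] [ 0.5937 -0.0723  0.0778] [-1.1  1.4  2.7] [0.226 0.3   0.04 ] 0.04107763506066094 yaw 17.073054310437918
```

```bash
python3 -m crank '[[-1,[0,0,-0.1],-5],[-1,[0,0,-0.1],-10],[-1,[0,0,-0.2],-15],[-1,[0,0,-0.3],-20],[-1,[0,0,-0.35],-25],[-1,[0,0,-0.4],-30],[-1,[0,0,-0.5],-35],[-1,[0,0,-0.55],-40],[-1,[0,0,-0.6],-45],[-1,[0,0,-0.6],-45]]'>/dev/null; python3 st.py
python3 -m crank '[[-1,[0,0,-0.1],-5],[-1,[0,0,-0.1],-10],[-1,[0,0,-0.2],-15],[-1,[0,0,-0.3],-20],[-1,[0,0,-0.35],-25],[-1,[0,0,-0.4],-30],[-1,[0,0,-0.5],-35],[-1,[0,0,-0.55],-40],[-1,[0,0,-0.6],-45],[-1,[0,0,-0.6],-45],[-1,[0,0,-0.6],-45],[-1,[0,0,-0.6],-45]]'>/dev/null; python3 st.py
```

```text
[ 0.554  0.473 -0.642  1.67   0.31   1.104 -0.659] [ 0.5934 -0.0718  0.0783] [-4.1  3.3  5.1] [0.637 0.816 0.074] 0.04128746393830046 yaw 62.31918133459664
[ 0.659  0.515 -0.786  1.664  0.395  1.131  0.061] [ 0.5928 -0.0718  0.0789] [-6.7  3.4  7.8] [0.653 1.515 0.052] 0.0416912113334134 yaw 106.90463652687033
```

The tool has turned 89.8°. There is time to spare, so I'll release, look at the rib and regrip.

```bash
python3 -m crank '[[1,[0,0,0],0],[1,[0,0,0],0],[1,[0,0,0],0],[1,[0,0,0],0],[1,[0,0,-20],0],[1,[0,0,-50],0],[1,[0,0,-80],0],[1,[0,0,-87],0],[1,[0,0,-87],0],[1,[0,0,-87],0]]' 
python3 st.py
python3 - <<'E'
from h import *
w=snap('wrist','w8.png')
b=cv2.imread('pics/w8.png')[150:270,240:400]; cv2.imwrite('pics/w8z.png',cv2.resize(b,(800,600),interpolation=3))
E
```

```text
time: 19.25
ee_pos: [0.5937, -0.0727, 0.1655]
eef_rot: [0.595, 0.804, -0.0, 0.0]
ft_force: [0.0, 0.2, -0.0]
width: 0.0864
[ 0.69   0.43  -0.824  1.577  0.326  1.278  0.113] [ 0.5937 -0.0727  0.1655] [ 0.   0.2 -0. ] [-0.003 -0.16   0.001] 0.08641887016250217 yaw 107.02211007701243
```

View pics/w8z.png

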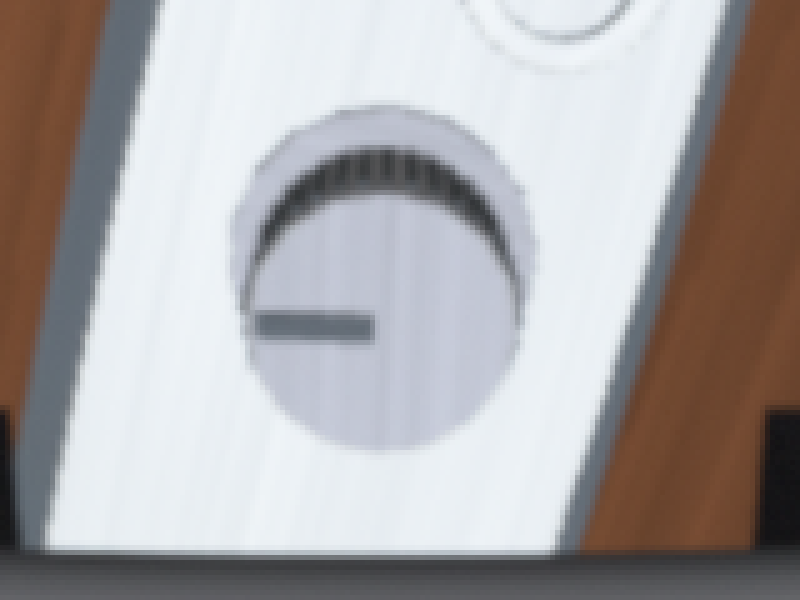

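View pics/w8.png

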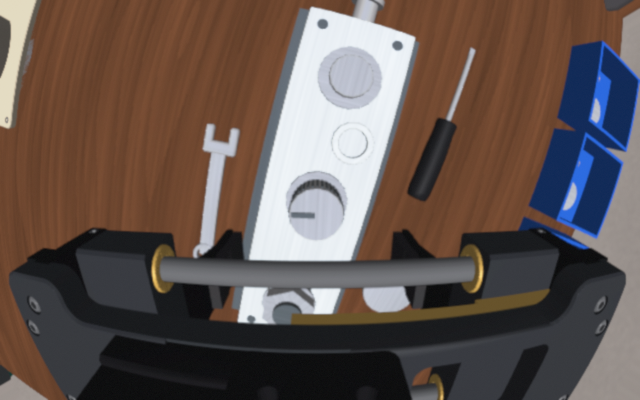

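In the camera the rib has the same direction as before, (255,325) to (375,327), while the wrist has turned 90°, so the back-off is right. The ring and tools are undisturbed. Regrip.

```bash
python3 -m crank '[[1,[0,0,15],0],[1,[0,0,45],0],[1,[0,0,70],0],[1,[0,0,84],0],[1,[0,0,87],0],[1,[0,0,87],0],[-1,[0,0,87],0],[-1,[0,0,87],0],[-1,[0,0,87],0],[-1,[0,0,87],0],[-1,[0,0,87],0],[-1,[0,0,87],0]]' 25 >/dev/null
python3 -m crank '[[-1,[0,0,0],0],[-1,[0,0,0],0],[-1,[0,0,0],0],[-1,[0,0,0],0],[-1,[0,0,0],0],[-1,[0,0,0],0],[-1,[0,0,0],0],[-1,[0,0,0],0],[-1,[0,0,0],0],[-1,[0,0,0],0]]'>/dev/null; python3 st.py
python3 - <<'E'
from h import *
w=load('w8.png');Z=lambda x,y:(240+x/5-.5,150+y/5-.5)
d=wz(w,*Z(256,325),.1078)-wz(w,*Z(375,328),.1078);print(np.degrees(np.arctan2(d[1],d[0]))%360)
snap('wrist','w9.png')
E
```

```text
[ 0.66   0.516 -0.786  1.664  0.397  1.13   0.064] [ 0.5931 -0.0727  0.0789] [-4.2 -1.7  6.1] [-0.152  1.075  0.045] 0.0415456059912428 yaw 107.04934771074377
195.62909864562207
```

View pics/w9.png

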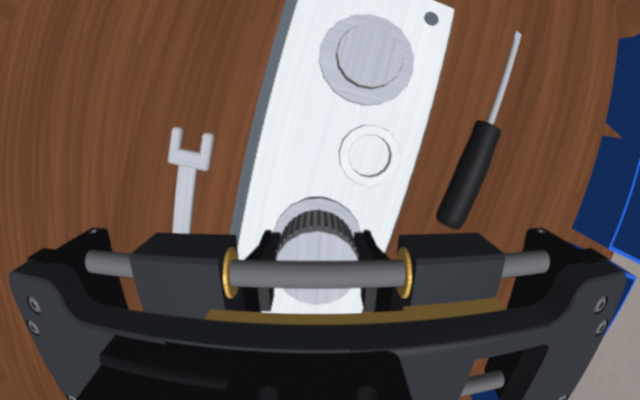

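The cap (318,265) is gripped at 41.5 mm. The rib stands at 195.6°, against 104.6° when bottomed: 91° back. The plug is flush. Handing in.

```bash
python3 -c "
from bench import r; r.close_job()"
```

```text
the job is handed in; nothing more can be done
```

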